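# Line up the sea-blue pigment jars by shade

## Robot

A 6-joint arm with a two-finger parallel gripper is mounted at the origin on the work surface. World frame = base frame: x ahead of the robot, y to its left, z up, the work surface at z = 0. Lengths are in m, angles in rad, forces in N, time in s.
With the tool pointing down it reaches from about 0.325 to 1 m from the base axis. Payload 5.1 kg.
Tool frame: the origin (TCP) lies between the finger pads; the fingertips stand 17 mm ahead of it and the grasp point (between the pads) lies 2 mm behind it; z points along the fingers, y is the direction in which the jaws open and shut (so a half turn about z gives the same grasp; the last joint's range is limited). The gripper opens to 85 mm and grips with 20 to 120 N. Pads are 22 mm wide; open, the fingers measure 114 mm over their backs; the gripper's body (76 mm by 85 mm) begins 54 mm behind the grasp point. The pads swing forward as they close: fully open they stand 13 mm farther back than shut.
Start: joints at [-1.399, 0.124, 1.65, -0, 1.367, -0.083], TCP at [0.164, -0.629, 0.248] pointing down, gripper open.
Joint ranges: [-2.61, 2.61], [-1.02, 2.33], [0.03, 2.71], [-1.35, 4.49], [0.32, 2.68], [-2.91, 2.91]. Speed limits (rad/s): [2.57, 2.57, 3.14, 3.14, 3.14, 3.14].

## Interface

Orientations are given as [roll, pitch, yaw] about the fixed x, y, z axes, in that order (R = Rz(yaw) Ry(pitch) Rx(roll)).
In Python, from bench import r gives the robot as it stands. The module is installed in compiled form; this text tells all that it offers.
- The arm moves only by the tool send_rows, never from a script. Its argument "plan" is a list of rows, each an object of numbers: "rx", "ry", "rz": the turn, a rotation vector about the tool's x, y, z in degrees; "dx", "dy", "dz": the shift along the tool's x, y, z in cm; "gripper": the finger opening in cm, from 0 to 8.54. In form: [{"rx": .., "ry": .., "rz": .., "dx": .., "dy": .., "dz": .., "gripper": ..}, ...]. A call has 1 to 10 rows; each row shifts and turns the pose as measured when the row begins, along the tool's axes as they then stand; what a row does not reach is not made up. A row lasts 1/8 s, in which the tool goes at most 62.5 mm and 10.7 degrees, less where a joint would pass 70% of its speed; a pose out of reach is approached as far as the arm can. A call is refused whole if a number of a shift passes 6.25 or a number of a turn 10.7, either way. A call with a gripper value outside its range is refused whole. The fingers move at their own pace and stop on an object; "grip_force" is the grip in N (left out, the last holds). Time passes only in rows, so rows that do not move let the fingers close. It gives the time, the measured TCP pose, the force and the opening at its end, in the units of the state.
- r.sense(): the state, without advancing time (a new reading comes with each control period).
- r.camera(name): name is "side" or "top" or "wrist"; returns a dict with "pixels" (400x640x3 uint8, red, green, blue), "fovy" (degrees; the focal length in pixels is half the picture's height over the tangent of half this angle, whatever the lens; pixels are square), "cx", "cy" (the principal point, pixels), "dist" ([k1, k2, p1, p2, k3] as OpenCV has them; the pictures are not rectified), "camera_from_world" (4x4, takes a point from world to camera coordinates). Camera axes: x right, y up, looking along -z (the intrinsics and any distortion apply to the point x, -y, -z); pixel columns grow to the right and rows downward; lengths in m; the calibration is good to about 2 mm. A picture is of the moment at which its call begins. There is no depth.
- r.sign_off(): hands the job in, once; it reports no verdict.
The state is a dict: "t": time; "q": joint angles; "joint_velocities": joint speeds; "joint_torque": joint torques, N m; "position": TCP position; "tcp_rot": TCP orientation; "force": force on the tool from outside, world axes, zero at the start; "ft_torque": the same for the moment, N m; "grip_width": finger opening in m.
Only numpy, scipy, OpenCV 4.12 (cv2) and the standard library are available. Lean on these libraries where they do the work, as an engineer would, in place of code of your own. Each camera call takes 0.05 s, during which the arm holds its last target.

## Task

Line up the four blue-to-aqua pigment jars on the oak board in order of shade, one standing in the middle of each cream felt pad: the palest on the pad next to the white end block, growing steadily darker to the darkest next to the navy end block. Keep the jars upright all the while and leave them standing still.

Things in the scene. Friction and masses are not known exactly. Their poses are not given: they have to be found in the camera images.
- jar_pale_mid (a point): Centre (half-way up) of a loose closed pigment jar with a screw lid, palest: very light aqua, nearly white; lid and body are of that one colour, with a narrow paper band low round the body. Upright cylinder 44 mm in diameter and 68 mm tall, about 100 g; this point is 34 mm above its foot and 34 mm below its lid's top; z is up along the jar.
- jar_turquoise_mid (a point): Centre (half-way up) of a loose closed pigment jar with a screw lid, second palest: turquoise; lid and body are of that one colour, with a narrow paper band low round the body. Upright cylinder 44 mm in diameter and 68 mm tall, about 100 g; this point is 34 mm above its foot and 34 mm below its lid's top; z is up along the jar.
- jar_blue_mid (a point): Centre (half-way up) of a loose closed pigment jar with a screw lid, second darkest: strong mid blue; lid and body are of that one colour, with a narrow paper band low round the body. Upright cylinder 44 mm in diameter and 68 mm tall, about 100 g; this point is 34 mm above its foot and 34 mm below its lid's top; z is up along the jar.
- jar_navy_mid (a point): Centre (half-way up) of a loose closed pigment jar with a screw lid, darkest: navy, nearly black; lid and body are of that one colour, with a narrow paper band low round the body. Upright cylinder 44 mm in diameter and 68 mm tall, about 100 g; this point is 34 mm above its foot and 34 mm below its lid's top; z is up along the jar.
- pad_a: One of four identical round cream felt pads, 60 mm in diameter and 3 mm thick, fixed in a straight row 80 mm apart (centre to centre) along a low oak paddle board 78 mm wide and 10 mm thick that lies fixed on the table. The order of the four pads along the row changes from start to start, so go by position, not by name. Origin: centre of the pad's underside, on the board; its top is 3 mm higher, 13 mm above the table. Its y axis runs along the row.
- pad_b: One of four identical round cream felt pads, 60 mm in diameter and 3 mm thick, fixed in a straight row 80 mm apart (centre to centre) along a low oak paddle board 78 mm wide and 10 mm thick that lies fixed on the table. The order of the four pads along the row changes from start to start, so go by position, not by name. Origin: centre of the pad's underside, on the board; its top is 3 mm higher, 13 mm above the table. Its y axis runs along the row.
- pad_c: One of four identical round cream felt pads, 60 mm in diameter and 3 mm thick, fixed in a straight row 80 mm apart (centre to centre) along a low oak paddle board 78 mm wide and 10 mm thick that lies fixed on the table. The order of the four pads along the row changes from start to start, so go by position, not by name. Origin: centre of the pad's underside, on the board; its top is 3 mm higher, 13 mm above the table. Its y axis runs along the row.
- pad_d: One of four identical round cream felt pads, 60 mm in diameter and 3 mm thick, fixed in a straight row 80 mm apart (centre to centre) along a low oak paddle board 78 mm wide and 10 mm thick that lies fixed on the table. The order of the four pads along the row changes from start to start, so go by position, not by name. Origin: centre of the pad's underside, on the board; its top is 3 mm higher, 13 mm above the table. Its y axis runs along the row.
- white_block: White end block, fixed on the oak board at one end of the row of pads (the navy block is at the other; which end is which changes). 60 mm across the row, 30 mm along it, 30 mm tall; its centre is in line with the pads, 70 mm from the centre of the nearest pad. Origin: centre of its underside, on the board, 10 mm above the table; its y axis runs along the row.
- navy_block: Navy-blue end block, fixed on the oak board at one end of the row of pads (the white block is at the other; which end is which changes). 60 mm across the row, 30 mm along it, 30 mm tall; its centre is in line with the pads, 70 mm from the centre of the nearest pad. Origin: centre of its underside, on the board, 10 mm above the table; its y axis runs along the row.
Things that resemble listed ones, but are neither listed nor needed, are in the scene too. Leave any green or pink look-alike of the part that bears jar_turquoise_mid alone. Of the things like the part that bears jar_blue_mid, leave any that is pink; of the rest the larger one is meant.

How it is judged:
At the end, for the whole second after the job is handed in: The four jars stand upright (within 0.1 rad) and at rest on the pads, each with its centre within 12 mm of its pad's centre, in order of shade: palest on the pad nearest the white block, then turquoise, then mid blue, then navy on the pad nearest the navy block ((horizontal distance between jar_pale_mid and pad_a below 0.012 m or horizontal distance between jar_pale_mid and pad_b below 0.012 m or horizontal distance between jar_pale_mid and pad_c below 0.012 m or horizontal distance between jar_pale_mid and pad_d below 0.012 m) and horizontal distance between jar_pale_mid and white_block between 0.04 and 0.1 m and height (world z) of jar_pale_mid between 0.041 and 0.053 m and angle between each of jar_pale_mid, jar_turquoise_mid, jar_blue_mid, jar_navy_mid's own z axis and vertical below 0.1 rad and linear speed of each of jar_pale, jar_turquoise, jar_blue, jar_navy below 0.02 m/s and (horizontal distance between jar_turquoise_mid and pad_a below 0.012 m or horizontal distance between jar_turquoise_mid and pad_b below 0.012 m or horizontal distance between jar_turquoise_mid and pad_c below 0.012 m or horizontal distance between jar_turquoise_mid and pad_d below 0.012 m) and horizontal distance between jar_turquoise_mid and white_block between 0.12 and 0.18 m and height (world z) of jar_turquoise_mid between 0.041 and 0.053 m and (horizontal distance between jar_blue_mid and pad_a below 0.012 m or horizontal distance between jar_blue_mid and pad_b below 0.012 m or horizontal distance between jar_blue_mid and pad_c below 0.012 m or horizontal distance between jar_blue_mid and pad_d below 0.012 m) and horizontal distance between jar_blue_mid and white_block between 0.2 and 0.26 m and height (world z) of jar_blue_mid between 0.041 and 0.053 m and (horizontal distance between jar_navy_mid and pad_a below 0.012 m or horizontal distance between jar_navy_mid and pad_b below 0.012 m or horizontal distance between jar_navy_mid and pad_c below 0.012 m or horizontal distance between jar_navy_mid and pad_d below 0.012 m) and horizontal distance between jar_navy_mid and white_block between 0.28 and 0.34 m and height (world z) of jar_navy_mid between 0.041 and 0.053 m); the robot touches nothing.
It fails at once if the pale jar is tipped by more than 40 degrees (angle between jar_pale_mid's own z axis and vertical above 0.7 rad).
It fails at once if the turquoise jar is tipped by more than 40 degrees (angle between jar_turquoise_mid's own z axis and vertical above 0.7 rad).
It fails at once if the blue jar is tipped by more than 40 degrees (angle between jar_blue_mid's own z axis and vertical above 0.7 rad).
It fails at once if the navy jar is tipped by more than 40 degrees (angle between jar_navy_mid's own z axis and vertical above 0.7 rad).
It also fails if it takes over 112 s, if anything falls off the work surface, if the arm or the gripper's body presses on something with over 40 N, if the wrist force passes 120 N, or if a joint passes its speed limit or range.

## Working session

There is one attempt and no reset: what is moved stays moved. The work goes in short steps, Python scripts to look and compute and a tool call to move; the robot and the scene stay as the last step left them, time stands still between calls to the robot, and variables do not carry over. Pictures are saved under pics/ and viewed, and the job is handed in when it is done.

Besides the shell and the picture viewer there is one more tool, called after "Emit:" as name(argument=value, ...), one argument or row to a line, values as JSON. send_rows: Moves the arm, as the interface text tells. Its arguments: {"type":"object","properties":{"plan":{"type":"array"},"grip_force":{"type":"number"}},"required":["plan"]}

```bash
mkdir -p pics; cat > h.py <<'E'
import numpy as np, cv2
from bench import r
def K(c):
    f=200/np.tan(np.radians(c["fovy"])/2)
    return np.array([[f,0,c["cx"]],[0,f,c["cy"]],[0,0,1.]])
def ray(c,px):
    p=cv2.undistortPoints(np.array([[px]],float),K(c),np.array(c["dist"],float))[0,0]
    M=np.array(c["camera_from_world"]); R=M[:3,:3];t=M[:3,3]
    d=R.T@np.array([p[0],-p[1],-1]); o=-R.T@t
    return o,d
def onz(c,px,z):
    o,d=ray(c,px); return o+d*(z-o[2])/d[2]
def proj(c,X):
    M=np.array(c["camera_from_world"]); P=(M[:3,:3]@np.array(X).T).T+M[:3,3] if np.ndim(X)==1 else np.array(X)@M[:3,:3].T+M[:3,3]
    P=np.atleast_2d(P)*[1,-1,-1]
    return cv2.projectPoints(P,np.zeros(3),np.zeros(3),K(c),np.array(c["dist"],float))[0][:,0]
def save(n,c): cv2.imwrite(f"pics/{n}.png",c["pixels"][:,:,::-1])
E
python3 - <<'E'
from h import *
import pickle
C={}
for n in("top","side","wrist"):
    C[n]=c=r.camera(n); save(n+"0",c); M=np.array(c["camera_from_world"]); print(n,c["fovy"],c["cx"],c["cy"],c["dist"],(-M[:3,:3].T@M[:3,3]).round(3))
pickle.dump(C,open("c0.pkl","wb"))
print(r.sense())
E
```

```text
top 56.20555655406418 311.8211580052528 193.41094334463972 [0.02148951 0.         0.         0.         0.        ] [ 0.472 -0.032  0.852]
side 47.959794880505285 321.22760680096826 199.17425459344054 [-0.11368548  0.          0.          0.          0.        ] [ 0.312 -0.657  0.684]
wrist 62.55073891117957 329.77333516774405 193.13409849017148 [-0.06853787  0.          0.          0.          0.        ] [ 0.229 -0.612  0.373]
{'t': 0.15, 'q': array([-1.39860579e+00,  1.24383347e-01,  1.65139316e+00, -1.76998167e-05,
        1.36747784e+00, -8.26184944e-02]), 'joint_velocities': array([ 0.00015314, -0.00186367, -0.00383874,  0.00087751,  0.00204288,
       -0.00155033]), 'joint_torque': array([ 4.95327804e-04, -4.24225581e+01, -3.66014564e+01, -9.44689396e-05,
        4.65358724e-03,  6.73706381e-06]), 'position': array([ 0.16371719, -0.62857487,  0.24729779]), 'tcp_rot': array([-3.13993520e+00, -1.19859972e-04,  2.54812522e-01]), 'force': array([-0.3772497 ,  0.42853916, -0.22443447]), 'ft_torque': array([-0.05298856, -0.03122363,  0.02833161]), 'grip_width': 0.08496875687496612}
```

View pics/top0.png

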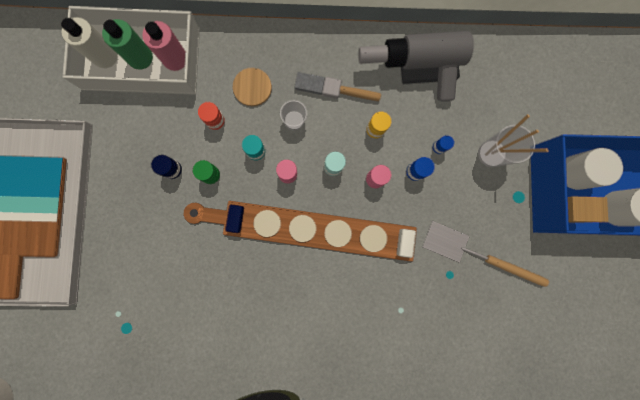

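View pics/side0.png

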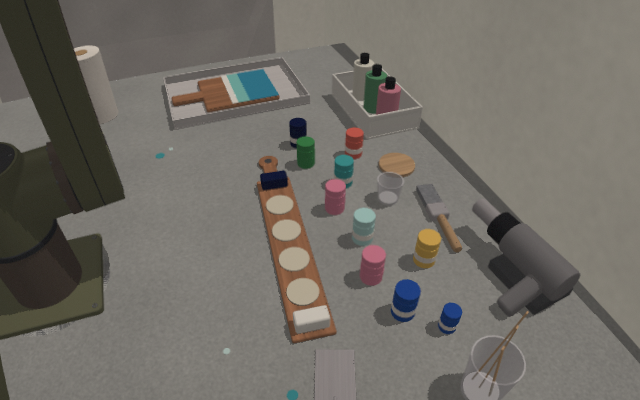

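View pics/wrist0.png

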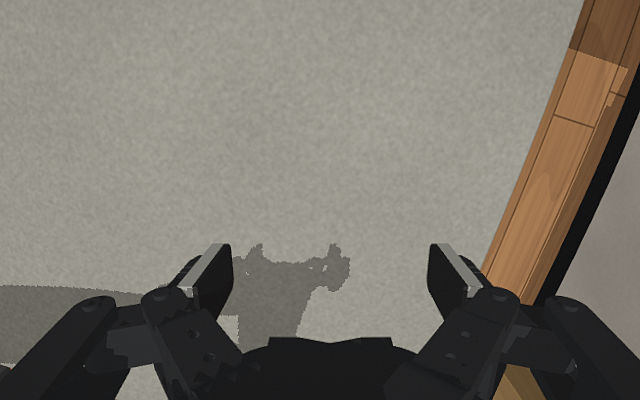

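```bash
cat > m.py <<'E'
from h import *
import pickle
C=pickle.load(open("c0.pkl","rb"))
def blob(n,px,tol=14,sat=True):
    # hull of same-hue pixels near px
    im=C[n]["pixels"]; hsv=cv2.cvtColor(im,cv2.COLOR_RGB2HSV).astype(int)
    x,y=px; h=np.median(hsv[y-2:y+3,x-2:x+3].reshape(-1,3),0)
    m=(abs(hsv[:,:,0]-h[0])<tol)&(hsv[:,:,1]>max(40,h[1]*.45))
    yy,xx=np.mgrid[:400,:640]; m&=(abs(xx-x)<24)&(abs(yy-y)<30)
    m=m.astype(np.uint8)
    k,l,s,_=cv2.connectedComponentsWithStats(m)
    keep=[i for i in range(1,k) if s[i,4]>=8]
    m2=np.isin(l,keep)
    pts=np.argwhere(m2)[:,::-1].astype(np.int32)
    hull=cv2.convexHull(pts)
    M=cv2.moments(hull); return np.array([M["m10"],M["m01"]])/M["m00"],cv2.contourArea(hull),hull[:,0]
if __name__=="__main__":
    J={"pale":((335,160),(365,218)),"turq":((252,146),(344,163)),"blue":((422,166),(406,292)),"navy":((163,164),(298,128))}
    vis={n:C[n]["pixels"][:,:,::-1].copy() for n in("top","side")}
    for j,(a,b) in J.items():
        ca,aa,ha=blob("top",a); cb,ab,hb=blob("side",b)
        cv2.polylines(vis["top"],[ha],True,(255,0,255),1);cv2.polylines(vis["side"],[hb],True,(255,0,255),1)
        o1,d1=ray(C["top"],ca);o2,d2=ray(C["side"],cb)
        d1/=np.linalg.norm(d1);d2/=np.linalg.norm(d2)
        s=np.linalg.lstsq(np.c_[d1,-d2],o2-o1,rcond=None)[0]
        p,q=o1+s[0]*d1,o2+s[1]*d2
        print(j,ca.round(1),aa,cb.round(1),ab,"tri",((p+q)/2).round(4),"gap",np.linalg.norm(p-q).round(4),"top z.034",onz(C["top"],ca,.034)[:2].round(4),"side",onz(C["side"],cb,.034)[:2].round(4))
    # pads
    for n in("top","side"):
        im=C[n]["pixels"]; hsv=cv2.cvtColor(im,cv2.COLOR_RGB2HSV)
        for px in ([(267,223),(302,228),(338,233),(373,238)] if n=="top" else [(280,204),(286,230),(294,259),(303,291)]):
            c0=im[px[1],px[0]].astype(int)
            m=(np.abs(im.astype(int)-c0).max(2)<28).astype(np.uint8)
            k,l=cv2.connectedComponents(m); mm=(l==l[px[1],px[0]]).astype(np.uint8)
            cs,_=cv2.findContours(mm,0,1); c=max(cs,key=cv2.contourArea); e=cv2.fitEllipse(c)
            print(n,np.round(e[0],1),np.round(e[1],1),onz(C[n],e[0],.013)[:2].round(4))
            cv2.ellipse(vis[n],e,(255,0,255),1)
    cv2.imwrite("pics/vtop.png",cv2.resize(vis["top"][60:280,140:460],None,fx=2.5,fy=2.5)); cv2.imwrite("pics/vside.png",cv2.resize(vis["side"][100:340,220:480],None,fx=2.4,fy=2.4))
E
python3 m.py
```

```text
pale [334.5 162.2] 323.0 [363.1 225.7] 622.5 tri [ 0.6205 -0.0927  0.0358] gap 0.0031 top z.034 [ 0.6223 -0.0933] side [ 0.6198 -0.091 ]
turq [252.5 145.8] 366.0 [344.  169.1] 469.5 tri [0.6532 0.0886 0.0373] gap 0.0002 top z.034 [0.654 0.089] side [0.6549 0.0924]
blue [427.2 160.8] 790.0 [405.  299.9] 917.5 tri [ 0.6181 -0.2909  0.0477] gap 0.0212 top z.034 [ 0.6311 -0.2992] side [ 0.6133 -0.2817]
navy [163.6 165.4] 377.0 [296.9 130.6] 348.5 tri [0.6032 0.2802 0.0359] gap 0.0026 top z.034 [0.6048 0.2806] side [0.6028 0.2831]
top [266.5 222.9] [25.3 25.8] [0.485  0.0542]
top [302. 228.] [25.5 25.7] [ 0.4757 -0.0252]
top [337.6 233. ] [25.4 25.7] [ 0.4665 -0.1047]
top [373.1 238.1] [25.3 26. ] [ 0.4573 -0.1842]
side [279.3 204.1] [17.4 26.1] [0.4848 0.0518]
side [286.  229.5] [19.5 27.9] [ 0.4755 -0.0274]
side [293.6 258.3] [22.2 29.6] [ 0.4661 -0.1066]
side [302.4 290.9] [25.8 31.6] [ 0.4571 -0.1859]
```

View pics/vtop.png

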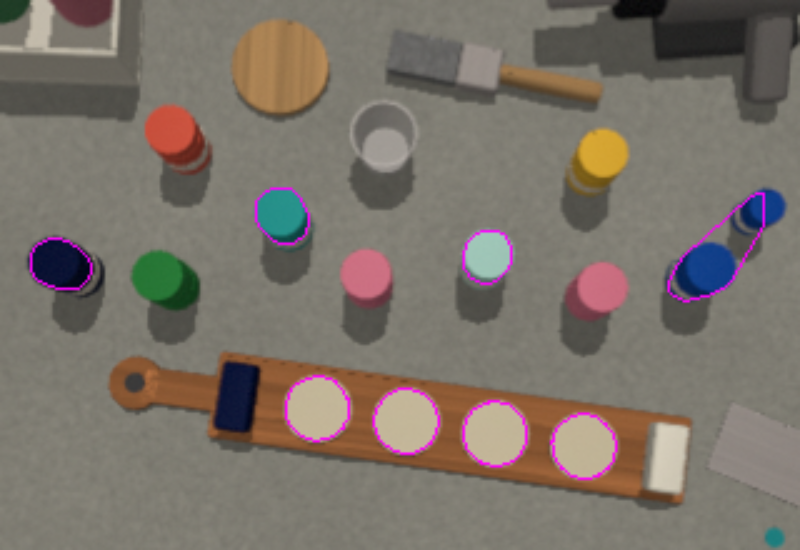

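View pics/vside.png

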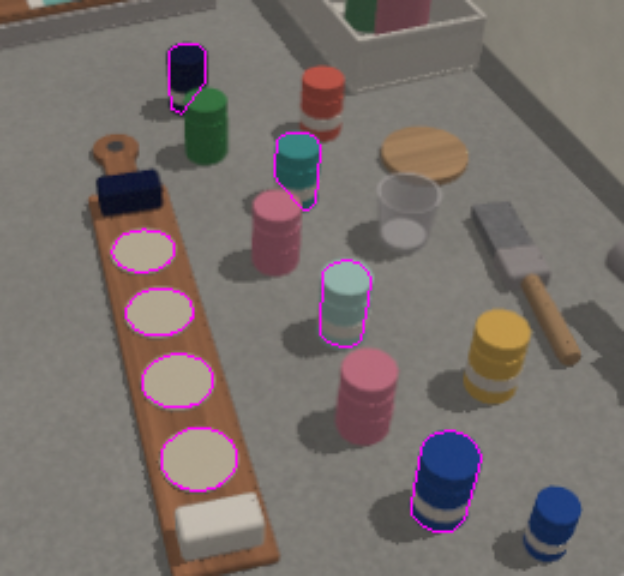

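```bash
cat > m2.py <<'E'
from h import *
import pickle
C=pickle.load(open("c0.pkl","rb"))
J={"pale":((335,161),(364,216)),"turq":((252,145),(344,162)),"blue":((423,168),(406,289)),"navy":((163,164),(298,125)),"pink1":((286,170),(335,187)),"pink2":((380,175),(373,254)),"green":((204,170),(306,144)),"yellow":((380,122),(428,239)),"small":((445,144),(451,311)),"red":((208,112),(354,136))}
for n,i in(("top",0),("side",1)):
    vis=cv2.resize(C[n]["pixels"][:,:,::-1],None,fx=4,fy=4,interpolation=cv2.INTER_CUBIC)
    for j in J:
        x,y=J[j][i]; im=C[n]["pixels"].astype(int)
        c0=np.median(im[y-1:y+2,x-1:x+2].reshape(-1,3),0)
        m=(np.abs(im-c0).max(2)<max(7,.11*c0.max())).astype(np.uint8)
        k,l=cv2.connectedComponents(m); mm=(l==l[y,x]).astype(np.uint8)
        cs,_=cv2.findContours(mm,0,1); c=max(cs,key=cv2.contourArea)
        if len(c)<6: print(n,j,"few");continue
        e=cv2.fitEllipse(cv2.convexHull(c))
        w=onz(C[n],e[0],.068)
        print(n,j,np.round(e[0],1),np.round(e[1],1),w[:2].round(4))
        cv2.ellipse(vis,((e[0][0]*4+1.5,e[0][1]*4+1.5),(e[1][0]*4,e[1][1]*4),e[2]),(255,0,255),1)
    s=vis[4*95:4*200,4*145:4*345] if n=="top" else vis[4*110:4*250,4*280:4*460]
    cv2.imwrite(f"pics/w{n}.png",s)
    if n=="top":cv2.imwrite(f"pics/w2{n}.png",vis[4*95:4*200,4*320:4*480])
    else:cv2.imwrite(f"pics/w2{n}.png",vis[4*230:4*350,4*340:4*480])
E
python3 m2.py
```

```text
top pale [334.9 161. ] [18.8 18.9] [ 0.6188 -0.0916]
top turq [251.6 144.2] [18.2 19.1] [0.6498 0.0861]
top blue [423.8 166.4] [17.9 18.6] [ 0.6122 -0.2807]
top navy [161.4 164.2] [17.9 19.2] [0.6015 0.2725]
top pink1 [285.9 169. ] [18.9 19.1] [0.5988 0.0117]
top pink2 [380.6 174.2] [18.8 19.2] [ 0.593  -0.1889]
top green [202.4 169.8] [18.5 19.5] [0.5921 0.1867]
top yellow [381.  120.8] [18.4 18.5] [ 0.709  -0.1888]
top small [446.3 142. ] [12.1 13.1] [ 0.6664 -0.3291]
top red [207.4 111.2] [18.5 19.4] [0.7184 0.1826]
side pale [364.4 214.7] [14.2 21. ] [ 0.6188 -0.0939]
side turq [343.7 160. ] [10.5 17.7] [0.6492 0.0841]
side blue [407.5 289.3] [19.1 24. ] [ 0.6118 -0.2838]
side navy [297.4 122.1] [ 8.4 15.9] [0.601  0.2705]
side pink1 [335.3 185.2] [12.1 19.1] [0.5986 0.0092]
side pink2 [373.8 253.4] [16.6 22.6] [ 0.5927 -0.1913]
side green [305.2 141.2] [ 9.1 16.6] [0.592  0.1841]
side yellow [429.3 236.6] [15.2 22. ] [ 0.7093 -0.1906]
side small [452.4 310. ] [14.  18.5] [ 0.6608 -0.3474]
side red [354.4 131.9] [ 8.8 16.4] [0.7182 0.18  ]
```

Emit:
send_rows(
  plan=[
    {"rz":-10.7,"gripper":8.5},
    {"rz":-10.7},
    {"rz":-10.7},
    {"rz":-10.7},
    {"rz":-10.7},
    {"rz":-10.7},
    {"rz":-10.7},
    {"dx":3},
  ],
  grip_force=40,
)

```text
schema error: expected keys rx, ry, rz, dx, dy, dz, gripper
```

```bash
cat > go.py <<'E'
import sys; from h import *
from scipy.spatial.transform import Rotation as R
s=r.sense(); p=s["position"]; Q=R.from_euler("xyz",s["tcp_rot"])
print("t",s["t"],"p",p.round(4),"rpy deg",np.degrees(s["tcp_rot"]).round(2),"F",s["force"].round(1),"grip",round(s["grip_width"],4))
if len(sys.argv)>3:
    t=np.array(list(map(float,sys.argv[1:4])))
    print("shift cm",(Q.inv().apply(t-p)*100).round(2),"turn deg",np.degrees((Q.inv()*R.from_euler("xyz",[np.pi,0,np.pi/2])).as_rotvec()).round(2))
E
python3 go.py .612 -.2823 .15
```

```text
t 0.15 p [ 0.1637 -0.6286  0.2473] rpy deg [-1.7991e+02 -1.0000e-02  1.4600e+01] F [-0.4  0.4 -0.2] grip 0.085
shift cm [ 52.11 -22.19   9.77] turn deg [-8.00e-02 -7.00e-02 -7.54e+01]
```

Emit:
send_rows(
  plan=[
    {"rx":0,"ry":0,"rz":-10.7,"dx":0,"dy":0,"dz":0,"gripper":8.5},
    {"rx":0,"ry":0,"rz":-10.7,"dx":0,"dy":0,"dz":0,"gripper":8.5},
    {"rx":0,"ry":0,"rz":-10.7,"dx":0,"dy":0,"dz":0,"gripper":8.5},
    {"rx":0,"ry":0,"rz":-10.7,"dx":0,"dy":0,"dz":0,"gripper":8.5},
    {"rx":0,"ry":0,"rz":-10.7,"dx":0,"dy":0,"dz":0,"gripper":8.5},
    {"rx":0,"ry":0,"rz":-10.7,"dx":0,"dy":0,"dz":0,"gripper":8.5},
    {"rx":0,"ry":0,"rz":-10.7,"dx":0,"dy":0,"dz":0,"gripper":8.5},
  ],
  grip_force=40,
)

```text
t: 1.02
position: [0.1634, -0.6268, 0.2433]
tcp_rot: [-3.14, -0.008, 1.573]
force: [-0.5, 0.2, -0.5]
grip_width: 0.085
```

```bash
python3 go.py .612 -.2823 .17
```

```text
t 1.025 p [ 0.1634 -0.6268  0.2433] rpy deg [-179.92   -0.46   90.11] F [-0.5  0.2 -0.5] grip 0.085
shift cm [34.31 44.93  7.54] turn deg [-0.08 -0.46  0.11]
```

Emit:
send_rows(
  plan=[
    {"rx":0,"ry":-0.4,"rz":0,"dx":3.8,"dy":4.9,"dz":0.8,"gripper":8.5},
    {"rx":0,"ry":0,"rz":0,"dx":3.8,"dy":4.9,"dz":0.8,"gripper":8.5},
    {"rx":0,"ry":0,"rz":0,"dx":3.8,"dy":4.9,"dz":0.8,"gripper":8.5},
    {"rx":0,"ry":0,"rz":0,"dx":3.8,"dy":4.9,"dz":0.8,"gripper":8.5},
    {"rx":0,"ry":0,"rz":0,"dx":3.8,"dy":4.9,"dz":0.8,"gripper":8.5},
    {"rx":0,"ry":0,"rz":0,"dx":3.8,"dy":4.9,"dz":0.8,"gripper":8.5},
    {"rx":0,"ry":0,"rz":0,"dx":3.8,"dy":4.9,"dz":0.8,"gripper":8.5},
    {"rx":0,"ry":0,"rz":0,"dx":3.8,"dy":4.9,"dz":0.8,"gripper":8.5},
    {"rx":0,"ry":0,"rz":0,"dx":3.8,"dy":4.9,"dz":0.8,"gripper":8.5},
  ],
)

```text
t: 2.15
position: [0.603, -0.2846, 0.1687]
tcp_rot: [-3.14, -0.0, 1.565]
force: [0.5, -1.6, 0.5]
grip_width: 0.0854
```

```bash
python3 go.py .612 -.2823 .15; python3 - <<'E'
from h import *
c=r.camera("wrist"); save("w1",c); print(proj(c,[[.612,-.2823,.068],[.612,-.2823,0]]))
E
```

```text
t 2.15 p [ 0.603  -0.2846  0.1687] rpy deg [-179.88   -0.     89.68] F [ 0.5 -1.6  0.5] grip 0.0854
shift cm [0.23 0.9  1.87] turn deg [-0.12 -0.   -0.32]
[[341.88672191 196.08417477]
 [339.37069553 175.74339609]]
```

View pics/w1.png

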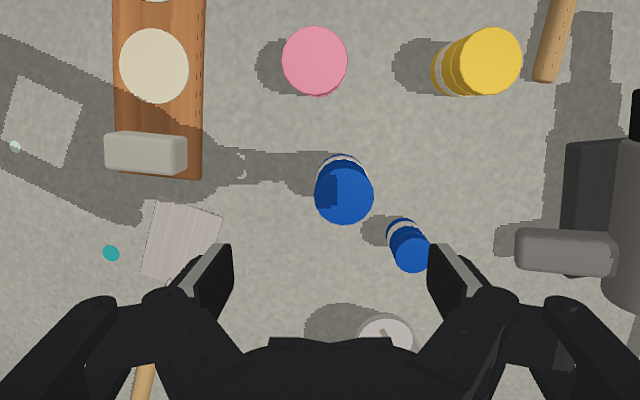

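Emit:
send_rows(
  plan=[
    {"rx":0,"ry":0,"rz":-0.3,"dx":0.2,"dy":1.0,"dz":1.0,"gripper":8.5},
    {"rx":0,"ry":0,"rz":0,"dx":0,"dy":0,"dz":3,"gripper":8.5},
    {"rx":0,"ry":0,"rz":0,"dx":0,"dy":0,"dz":0,"gripper":8.5},
  ],
)

```text
t: 2.58
position: [0.6181, -0.2755, 0.1239]
tcp_rot: [-3.14, -0.005, 1.578]
force: [0.0, -0.2, -0.7]
grip_width: 0.085
```

```bash
python3 go.py .612 -.2823 .046
```

```text
t 2.575 p [ 0.6181 -0.2755  0.1239] rpy deg [-179.89   -0.31   90.4 ] F [ 0.  -0.2 -0.7] grip 0.085
shift cm [-0.72 -0.6   7.79] turn deg [-0.11 -0.31  0.4 ]
```

Emit:
send_rows(
  plan=[
    {"rx":0,"ry":-0.3,"rz":0.4,"dx":-0.7,"dy":-0.6,"dz":0.5,"gripper":8.5},
    {"rx":0,"ry":0,"rz":0,"dx":0,"dy":0,"dz":2,"gripper":8.5},
    {"rx":0,"ry":0,"rz":0,"dx":0,"dy":0,"dz":1.5,"gripper":8.5},
    {"rx":0,"ry":0,"rz":0,"dx":0,"dy":0,"dz":0,"gripper":8.5},
  ],
)

```text
t: 3.08
position: [0.6112, -0.2857, 0.0835]
tcp_rot: [3.141, 0.002, 1.567]
force: [0.0, 0.4, -0.9]
grip_width: 0.0851
```

```bash
python3 go.py .612 -.2823 .046
```

```text
t 3.075 p [ 0.6112 -0.2857  0.0835] rpy deg [1.7997e+02 1.0000e-01 8.9770e+01] F [ 0.   0.4 -0.9] grip 0.0851
shift cm [0.35 0.07 3.75] turn deg [ 0.03  0.1  -0.23]
```

Emit:
send_rows(
  plan=[
    {"rx":0,"ry":0,"rz":-0.2,"dx":0.3,"dy":0,"dz":1.5,"gripper":8.5},
    {"rx":0,"ry":0,"rz":0,"dx":0,"dy":0,"dz":1.5,"gripper":8.5},
    {"rx":0,"ry":0,"rz":0,"dx":0,"dy":0,"dz":0.6,"gripper":8.5},
    {"rx":0,"ry":0,"rz":0,"dx":0,"dy":0,"dz":0,"gripper":8.5},
  ],
)

```text
t: 3.58
position: [0.6116, -0.2823, 0.0451]
tcp_rot: [3.141, 0.002, 1.571]
force: [-1.3, 0.2, 0.7]
grip_width: 0.085
```

```bash
python3 go.py .612 -.2823 .046;  python3 - <<'E'
from h import *
c=r.camera("side"); save("s1",c)
c=r.camera("wrist"); save("w2",c)
E
```

```text
t 3.575 p [ 0.6116 -0.2823  0.0451] rpy deg [1.7995e+02 1.1000e-01 9.0010e+01] F [-1.3  0.2  0.7] grip 0.085
shift cm [ 0.    0.04 -0.09] turn deg [0.05 0.11 0.01]
```

View pics/w2.png

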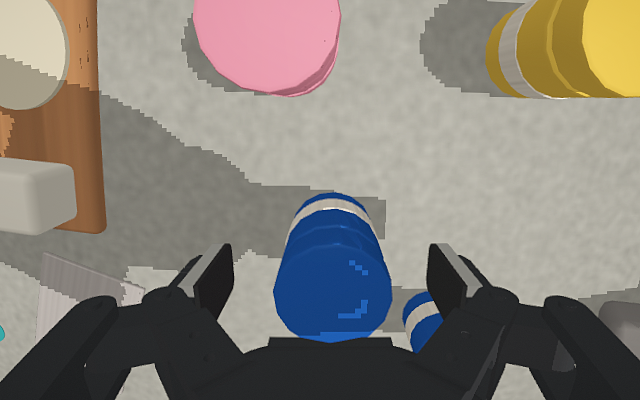

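View pics/s1.png

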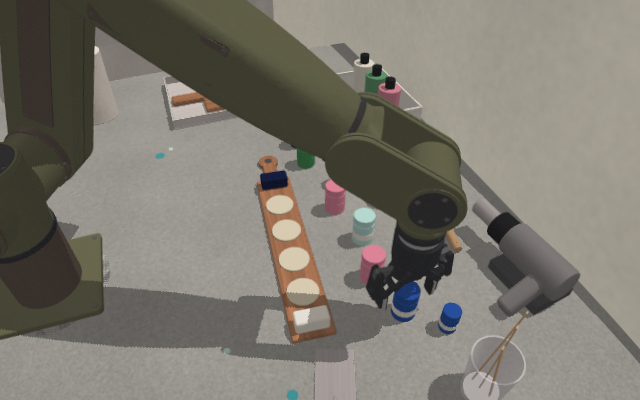

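The jar stands between the fingers: its lid is centred at about (333, 285) in the wrist view, and the fingers are at columns 228 and 432. I'll close now.

Emit:
send_rows(
  plan=[
    {"rx":0,"ry":0,"rz":0,"dx":0,"dy":0,"dz":0,"gripper":3.5},
    {"rx":0,"ry":0,"rz":0,"dx":0,"dy":0,"dz":0,"gripper":3.5},
    {"rx":0,"ry":0,"rz":0,"dx":0,"dy":0,"dz":0,"gripper":3.5},
    {"rx":0,"ry":0,"rz":0,"dx":0,"dy":0,"dz":0,"gripper":3.5},
    {"rx":0,"ry":0,"rz":0,"dx":0,"dy":0,"dz":0,"gripper":3.5},
    {"rx":0,"ry":0,"rz":0,"dx":0,"dy":0,"dz":0,"gripper":3.5},
  ],
  grip_force=40,
)

```text
t: 4.42
position: [0.6129, -0.2832, 0.0477]
tcp_rot: [3.137, 0.004, 1.571]
force: [0.6, 0.2, 0.1]
grip_width: 0.0431
```

```bash
python3 go.py .612 -.2823 .046
```

```text
t 4.425 p [ 0.6129 -0.2832  0.0477] rpy deg [179.74   0.23  90.01] F [0.6 0.2 0.1] grip 0.0431
shift cm [ 0.09 -0.09  0.17] turn deg [0.26 0.23 0.01]
```

Emit:
send_rows(
  plan=[
    {"rx":0,"ry":0,"rz":0,"dx":0,"dy":0,"dz":-1,"gripper":3.5},
    {"rx":0,"ry":0,"rz":0,"dx":0,"dy":0,"dz":-2.5,"gripper":3.5},
    {"rx":0,"ry":0,"rz":0,"dx":0,"dy":0,"dz":-3,"gripper":3.5},
    {"rx":0,"ry":0,"rz":0,"dx":0,"dy":0,"dz":-3,"gripper":3.5},
    {"rx":0,"ry":0,"rz":0,"dx":0,"dy":0,"dz":-2,"gripper":3.5},
    {"rx":0,"ry":0,"rz":0,"dx":0,"dy":0,"dz":0,"gripper":3.5},
  ],
)

```text
t: 5.18
position: [0.6118, -0.2823, 0.1671]
tcp_rot: [3.138, 0.003, 1.571]
force: [1.0, -0.6, -0.9]
grip_width: 0.0431
```

```bash
python3 go.py .4756 -.0263 .16;python3 - <<'E'
from h import *
c=r.camera("wrist"); save("w3",c)
E
```

```text
t 5.175 p [ 0.6118 -0.2823  0.1671] rpy deg [179.82   0.18  90.01] F [ 1.  -0.6 -0.9] grip 0.0431
shift cm [ 25.61 -13.62   0.59] turn deg [0.18 0.18 0.01]
```

View pics/w3.png

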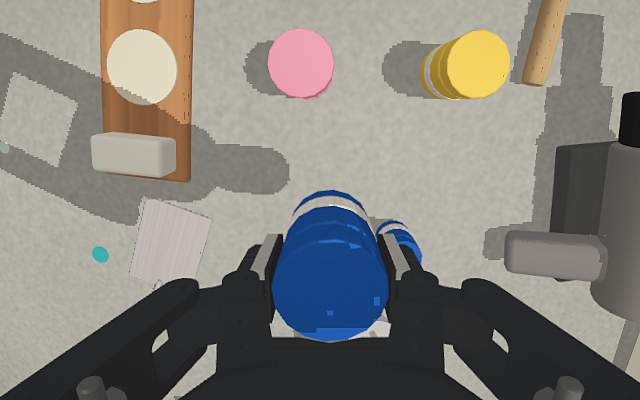

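The blue jar is held upright, with its lid at (331, 285). Next I carry it to the third pad from the white block.

Emit:
send_rows(
  plan=[
    {"rx":0,"ry":0,"rz":0,"dx":2,"dy":-1,"dz":0,"gripper":3.5},
    {"rx":0,"ry":0,"rz":0,"dx":4,"dy":-2,"dz":0,"gripper":3.5},
    {"rx":0,"ry":0,"rz":0,"dx":4,"dy":-2.2,"dz":0,"gripper":3.5},
    {"rx":0,"ry":0,"rz":0,"dx":4,"dy":-2.2,"dz":0,"gripper":3.5},
    {"rx":0,"ry":0,"rz":0,"dx":4,"dy":-2.2,"dz":0,"gripper":3.5},
    {"rx":0,"ry":0,"rz":0,"dx":4,"dy":-2.2,"dz":0,"gripper":3.5},
    {"rx":0,"ry":0,"rz":0,"dx":2,"dy":-1,"dz":0,"gripper":3.5},
    {"rx":0,"ry":0,"rz":0,"dx":0.5,"dy":-0.2,"dz":0,"gripper":3.5},
    {"rx":0,"ry":0,"rz":0,"dx":0,"dy":0,"dz":0,"gripper":3.5},
  ],
)

```text
t: 6.35
position: [0.4693, -0.0283, 0.1504]
tcp_rot: [-3.119, -0.006, 1.569]
force: [-0.0, 0.6, -1.5]
grip_width: 0.043
```

```bash
python3 go.py .4756 -.0263 .1
```

```text
t 6.35 p [ 0.4693 -0.0283  0.1504] rpy deg [-178.72   -0.32   89.91] F [-0.   0.6 -1.5] grip 0.043
shift cm [0.17 0.74 5.02] turn deg [-1.28 -0.33 -0.09]
```

Emit:
send_rows(
  plan=[
    {"rx":-1.3,"ry":-0.3,"rz":0,"dx":0.2,"dy":0.7,"dz":1,"gripper":3.5},
    {"rx":0,"ry":0,"rz":0,"dx":0,"dy":0,"dz":2,"gripper":3.5},
    {"rx":0,"ry":0,"rz":0,"dx":0,"dy":0,"dz":2,"gripper":3.5},
    {"rx":0,"ry":0,"rz":0,"dx":0,"dy":0,"dz":1,"gripper":3.5},
    {"rx":0,"ry":0,"rz":0,"dx":0,"dy":0,"dz":0,"gripper":3.5},
  ],
)

```text
t: 6.98
position: [0.4788, -0.0306, 0.088]
tcp_rot: [3.141, 0.001, 1.564]
force: [0.0, -0.2, -0.7]
grip_width: 0.0432
```

```bash
python3 go.py .4756 -.0263 .062
```

```text
t 6.975 p [ 0.4788 -0.0306  0.088 ] rpy deg [1.7995e+02 6.0000e-02 8.9630e+01] F [ 0.  -0.2 -0.7] grip 0.0432
shift cm [ 0.43 -0.32  2.6 ] turn deg [ 0.05  0.06 -0.37]
```

Emit:
send_rows(
  plan=[
    {"rx":0,"ry":0,"rz":-0.3,"dx":0.4,"dy":-0.3,"dz":0.5,"gripper":3.5},
    {"rx":0,"ry":0,"rz":0,"dx":0,"dy":0,"dz":0.8,"gripper":3.5},
    {"rx":0,"ry":0,"rz":0,"dx":0,"dy":0,"dz":0.4,"gripper":3.5},
    {"rx":0,"ry":0,"rz":0,"dx":0,"dy":0,"dz":0,"gripper":3.5},
  ],
)

```text
t: 7.48
position: [0.477, -0.0267, 0.0716]
tcp_rot: [3.138, 0.002, 1.57]
force: [-0.7, 0.1, -1.0]
grip_width: 0.0435
```

```bash
python3 go.py .4756 -.0263 .061;python3 - <<'E'
from h import *
c=r.camera("side"); save("s4",c)
c=r.camera("wrist"); save("w4",c)
E
```

```text
t 7.475 p [ 0.477  -0.0267  0.0716] rpy deg [1.7978e+02 9.0000e-02 8.9940e+01] F [-0.7  0.1 -1. ] grip 0.0435
shift cm [ 0.04 -0.14  1.06] turn deg [ 0.22  0.09 -0.06]
```

View pics/w4.png

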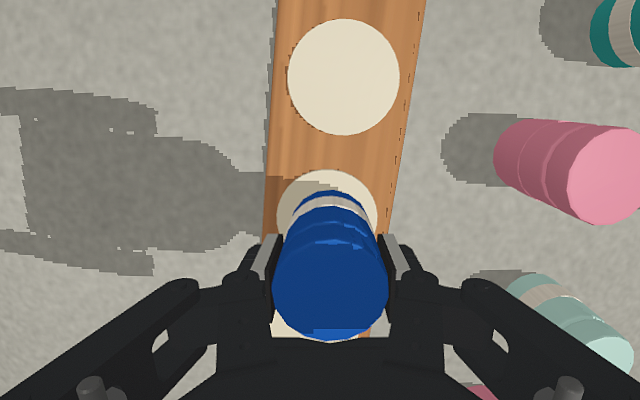

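View pics/s4.png

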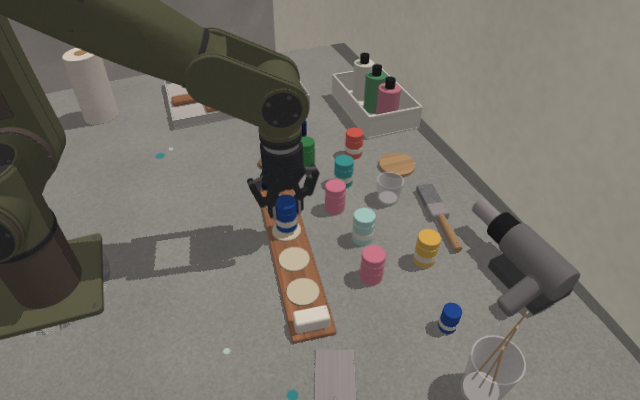

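The blue jar hangs about 1 cm above the third pad, centred well. I'll lower it the rest of the way.

Emit:
send_rows(
  plan=[
    {"rx":0,"ry":0,"rz":0,"dx":0,"dy":-0.1,"dz":0.5,"gripper":3.5},
    {"rx":0,"ry":0,"rz":0,"dx":0,"dy":0,"dz":0.4,"gripper":3.5},
    {"rx":0,"ry":0,"rz":0,"dx":0,"dy":0,"dz":0.2,"gripper":3.5},
    {"rx":0,"ry":0,"rz":0,"dx":0,"dy":0,"dz":0.1,"gripper":3.5},
  ],
)

```text
t: 8.07
position: [0.4768, -0.0268, 0.0606]
tcp_rot: [3.137, 0.002, 1.57]
force: [-4.3, 2.3, 10.2]
grip_width: 0.043
```

```bash
python3 go.py .4756 -.0263 .0605
```

```text
t 8.075 p [ 0.4768 -0.0268  0.0606] rpy deg [1.7972e+02 1.0000e-01 8.9940e+01] F [-4.3  2.3 10.2] grip 0.043
shift cm [ 0.05 -0.12  0.01] turn deg [ 0.28  0.1  -0.06]
```

Emit:
send_rows(
  plan=[
    {"rx":0,"ry":0,"rz":0,"dx":0,"dy":0,"dz":0,"gripper":5},
    {"rx":0,"ry":0,"rz":0,"dx":0,"dy":0,"dz":0,"gripper":7},
    {"rx":0,"ry":0,"rz":0,"dx":0,"dy":0,"dz":0,"gripper":8.5},
    {"rx":0,"ry":0,"rz":0,"dx":0,"dy":0,"dz":0,"gripper":8.5},
    {"rx":0,"ry":0,"rz":0,"dx":0,"dy":0,"dz":-1,"gripper":8.5},
    {"rx":0,"ry":0,"rz":0,"dx":0,"dy":0,"dz":-3,"gripper":8.5},
    {"rx":0,"ry":0,"rz":0,"dx":0,"dy":0,"dz":-3,"gripper":8.5},
    {"rx":0,"ry":0,"rz":0,"dx":0,"dy":0,"dz":-1.5,"gripper":8.5},
    {"rx":0,"ry":0,"rz":0,"dx":0,"dy":0,"dz":0,"gripper":8.5},
  ],
)

```text
t: 9.2
position: [0.4769, -0.0268, 0.15]
tcp_rot: [3.135, 0.002, 1.57]
force: [0.5, 0.1, -0.9]
grip_width: 0.0847
```

```bash
python3 go.py .6188 -.0928 .16; python3 - <<'E'
from h import *
c=r.camera("side"); save("s5",c)
E
```

```text
t 9.2 p [ 0.4769 -0.0268  0.15  ] rpy deg [1.7959e+02 1.2000e-01 8.9940e+01] F [ 0.5  0.1 -0.9] grip 0.0847
shift cm [-6.58 14.21 -0.88] turn deg [ 0.41  0.12 -0.06]
```

View pics/s5.png

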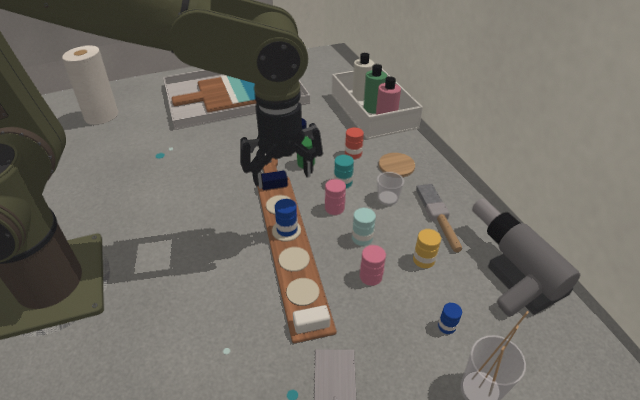

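The blue jar stands upright on the third pad, at (286, 215) in the side view. Next is the pale jar.

Emit:
send_rows(
  plan=[
    {"rx":0.4,"ry":0,"rz":0,"dx":-1.2,"dy":2.5,"dz":0,"gripper":8.5},
    {"rx":0,"ry":0,"rz":0,"dx":-2,"dy":4.2,"dz":0,"gripper":8.5},
    {"rx":0,"ry":0,"rz":0,"dx":-2,"dy":4.2,"dz":0,"gripper":8.5},
    {"rx":0,"ry":0,"rz":0,"dx":-1.2,"dy":2.5,"dz":0.5,"gripper":8.5},
    {"rx":0,"ry":0,"rz":0,"dx":-0.3,"dy":0.8,"dz":1,"gripper":8.5},
    {"rx":0,"ry":0,"rz":0,"dx":0,"dy":0,"dz":0,"gripper":8.5},
  ],
)

```text
t: 10.0
position: [0.6164, -0.0942, 0.1224]
tcp_rot: [-3.124, -0.002, 1.57]
force: [-0.7, 0.5, -0.4]
grip_width: 0.0848
```

```bash
python3 go.py .6188 -.0928 .0455
```

```text
t 10.0 p [ 0.6164 -0.0942  0.1224] rpy deg [-1.7902e+02 -1.1000e-01  8.9970e+01] F [-0.7  0.5 -0.4] grip 0.0848
shift cm [0.12 0.37 7.68] turn deg [-0.98 -0.11 -0.03]
```

Emit:
send_rows(
  plan=[
    {"rx":-0.9,"ry":-0.1,"rz":0,"dx":0.1,"dy":0.3,"dz":1,"gripper":8.5},
    {"rx":0,"ry":0,"rz":0,"dx":0,"dy":0,"dz":1.5,"gripper":8.5},
    {"rx":0,"ry":0,"rz":0,"dx":0,"dy":0,"dz":0.5,"gripper":8.5},
    {"rx":0,"ry":0,"rz":0,"dx":0,"dy":0,"dz":0,"gripper":8.5},
  ],
)

```text
t: 10.5
position: [0.6164, -0.0913, 0.0892]
tcp_rot: [-3.138, -0.001, 1.572]
force: [-0.2, 0.4, 0.2]
grip_width: 0.0852
```

```bash
python3 go.py .6188 -.0928 .0455; python3 - <<'E'
from h import *
c=r.camera("wrist"); save("w6",c)
print(proj(c,[[.6188,-.0928,.068]]))
E
```

```text
t 10.5 p [ 0.6164 -0.0913  0.0892] rpy deg [-1.7981e+02 -6.0000e-02  9.0040e+01] F [-0.2  0.4  0.2] grip 0.0852
shift cm [-0.15  0.26  4.37] turn deg [-0.19 -0.06  0.04]
[[334.02178596 248.17727927]]
```

View pics/w6.png

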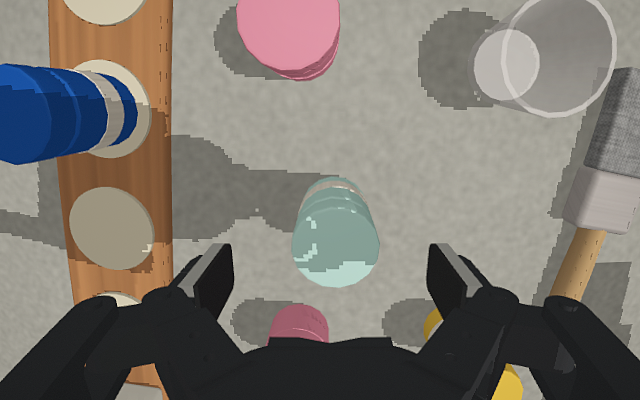

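The lid is at about (335, 246), as predicted, and both fingers are clear of it. I'll go down and grip.

Emit:
send_rows(
  plan=[
    {"rx":0,"ry":0,"rz":0,"dx":-0.15,"dy":0.25,"dz":1.5,"gripper":8.5},
    {"rx":0,"ry":0,"rz":0,"dx":0,"dy":0,"dz":1.8,"gripper":8.5},
    {"rx":0,"ry":0,"rz":0,"dx":0,"dy":0,"dz":0.8,"gripper":8.5},
    {"rx":0,"ry":0,"rz":0,"dx":0,"dy":0,"dz":0.1,"gripper":8.5},
    {"rx":0,"ry":0,"rz":0,"dx":0,"dy":0,"dz":0,"gripper":3.5},
    {"rx":0,"ry":0,"rz":0,"dx":0,"dy":0,"dz":0,"gripper":3.5},
    {"rx":0,"ry":0,"rz":0,"dx":0,"dy":0,"dz":0,"gripper":3.5},
    {"rx":0,"ry":0,"rz":0,"dx":0,"dy":0,"dz":0,"gripper":3.5},
    {"rx":0,"ry":0,"rz":0,"dx":0,"dy":0,"dz":0,"gripper":3.5},
    {"rx":0,"ry":0,"rz":0,"dx":0,"dy":0,"dz":0,"gripper":3.5},
  ],
)

```text
t: 11.8
position: [0.6197, -0.0932, 0.0455]
tcp_rot: [-3.14, -0.001, 1.571]
force: [-0.7, 0.2, -0.9]
grip_width: 0.0432
```

```bash
python3 go.py .6188 -.0928 .17
```

```text
t 11.8 p [ 0.6197 -0.0932  0.0455] rpy deg [-1.7994e+02 -3.0000e-02  9.0030e+01] F [-0.7  0.2 -0.9] grip 0.0432
shift cm [  0.04  -0.11 -12.45] turn deg [-0.06 -0.03  0.03]
```

Emit:
send_rows(
  plan=[
    {"rx":0,"ry":0,"rz":0,"dx":0,"dy":0,"dz":-1,"gripper":3.5},
    {"rx":0,"ry":0,"rz":0,"dx":0,"dy":0,"dz":-2.5,"gripper":3.5},
    {"rx":0,"ry":0,"rz":0,"dx":0,"dy":0,"dz":-3,"gripper":3.5},
    {"rx":0,"ry":0,"rz":0,"dx":0,"dy":0,"dz":-3,"gripper":3.5},
    {"rx":0,"ry":0,"rz":0,"dx":-1,"dy":-2,"dz":-1,"gripper":3.5},
    {"rx":0,"ry":0,"rz":0,"dx":-2.2,"dy":-3.8,"dz":-0.2,"gripper":3.5},
    {"rx":0,"ry":0,"rz":0,"dx":-2.2,"dy":-3.8,"dz":-0.1,"gripper":3.5},
    {"rx":0,"ry":0,"rz":0,"dx":-2.2,"dy":-3.8,"dz":0,"gripper":3.5},
    {"rx":0,"ry":0,"rz":0,"dx":-1.3,"dy":-2.3,"dz":0,"gripper":3.5},
    {"rx":0,"ry":0,"rz":0,"dx":-0.3,"dy":-0.5,"dz":0,"gripper":3.5},
  ],
)

```text
t: 13.05
position: [0.4556, -0.1881, 0.1645]
tcp_rot: [3.134, 0.004, 1.573]
force: [-0.2, 0.4, -0.7]
grip_width: 0.0428
```

```bash
python3 go.py .4572 -.185 .0585
```

```text
t 13.05 p [ 0.4556 -0.1881  0.1645] rpy deg [179.58   0.21  90.14] F [-0.2  0.4 -0.7] grip 0.0428
shift cm [ 0.35  0.09 10.6 ] turn deg [0.42 0.21 0.14]
```

Emit:
send_rows(
  plan=[
    {"rx":0,"ry":0,"rz":0,"dx":0.3,"dy":0.2,"dz":1,"gripper":3.5},
    {"rx":0,"ry":0,"rz":0,"dx":0,"dy":0,"dz":2.5,"gripper":3.5},
    {"rx":0,"ry":0,"rz":0,"dx":0,"dy":0,"dz":2.5,"gripper":3.5},
    {"rx":0,"ry":0,"rz":0,"dx":0,"dy":0,"dz":1.8,"gripper":3.5},
    {"rx":0,"ry":0,"rz":0,"dx":0,"dy":0,"dz":0.7,"gripper":3.5},
    {"rx":0,"ry":0,"rz":0,"dx":0,"dy":0,"dz":0,"gripper":3.5},
  ],
)

```text
t: 13.8
position: [0.4632, -0.1823, 0.0765]
tcp_rot: [3.131, 0.003, 1.577]
force: [-0.1, 0.1, -1.5]
grip_width: 0.0434
```

```bash
python3 go.py .4572 -.185 .0585
```

```text
t 13.8 p [ 0.4632 -0.1823  0.0765] rpy deg [1.794e+02 1.700e-01 9.037e+01] F [-0.1  0.1 -1.5] grip 0.0434
shift cm [-0.26 -0.62  1.79] turn deg [0.6  0.16 0.37]
```

Emit:
send_rows(
  plan=[
    {"rx":0.5,"ry":0,"rz":0.3,"dx":-0.2,"dy":-0.5,"dz":0.3,"gripper":3.5},
    {"rx":0,"ry":0,"rz":0,"dx":0,"dy":0,"dz":0.4,"gripper":3.5},
    {"rx":0,"ry":0,"rz":0,"dx":0,"dy":0,"dz":0,"gripper":3.5},
  ],
)

```text
t: 14.18
position: [0.4594, -0.1849, 0.0708]
tcp_rot: [3.137, 0.004, 1.572]
force: [-0.8, 0.3, -0.4]
grip_width: 0.0432
```

```bash
python3 go.py .4572 -.185 .0585
```

```text
t 14.175 p [ 0.4594 -0.1849  0.0708] rpy deg [179.76   0.25  90.08] F [-0.8  0.3 -0.4] grip 0.0432
shift cm [-0.01 -0.23  1.23] turn deg [0.24 0.25 0.08]
```

Emit:
send_rows(
  plan=[
    {"rx":0.2,"ry":0,"rz":0,"dx":0,"dy":-0.2,"dz":0.5,"gripper":3.5},
    {"rx":0,"ry":0,"rz":0,"dx":0,"dy":0,"dz":0.4,"gripper":3.5},
    {"rx":0,"ry":0,"rz":0,"dx":0,"dy":0,"dz":0.2,"gripper":3.5},
    {"rx":0,"ry":0,"rz":0,"dx":0,"dy":0,"dz":0.1,"gripper":3.5},
  ],
)

```text
t: 14.68
position: [0.4576, -0.1853, 0.0586]
tcp_rot: [3.14, 0.005, 1.572]
force: [-0.1, -0.2, -1.5]
grip_width: 0.043
```

```bash
python3 go.py .4572 -.185 .0585;python3 - <<'E'
from h import *
c=r.camera("wrist"); save("w7",c)
E
```

```text
t 14.675 p [ 0.4576 -0.1853  0.0586] rpy deg [179.91   0.28  90.05] F [-0.1 -0.2 -1.5] grip 0.043
shift cm [ 0.03 -0.04  0.01] turn deg [0.09 0.28 0.05]
```

View pics/w7.png

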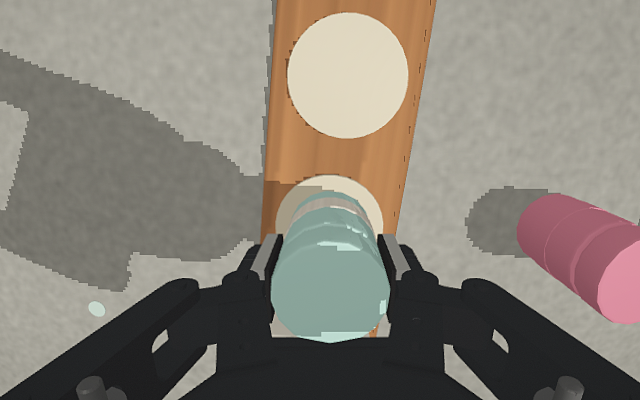

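Emit:
send_rows(
  plan=[
    {"rx":0,"ry":0,"rz":0,"dx":0,"dy":0,"dz":0.1,"gripper":3.5},
    {"rx":0,"ry":0,"rz":0,"dx":0,"dy":0,"dz":0.1,"gripper":3.5},
  ],
)

```text
t: 14.98
position: [0.4578, -0.1855, 0.0582]
tcp_rot: [3.141, 0.005, 1.572]
force: [-4.1, 2.9, 6.9]
grip_width: 0.0431
```

Emit:
send_rows(
  plan=[
    {"rx":0,"ry":0,"rz":0,"dx":0,"dy":0,"dz":0,"gripper":5},
    {"rx":0,"ry":0,"rz":0,"dx":0,"dy":0,"dz":0,"gripper":7},
    {"rx":0,"ry":0,"rz":0,"dx":0,"dy":0,"dz":0,"gripper":8.5},
    {"rx":0,"ry":0,"rz":0,"dx":0,"dy":0,"dz":0,"gripper":8.5},
    {"rx":0,"ry":0,"rz":0,"dx":0,"dy":0,"dz":-1,"gripper":8.5},
    {"rx":0,"ry":0,"rz":0,"dx":0,"dy":0,"dz":-3,"gripper":8.5},
    {"rx":0,"ry":0,"rz":0,"dx":0,"dy":0,"dz":-3,"gripper":8.5},
    {"rx":0,"ry":0,"rz":0,"dx":0,"dy":0,"dz":-2.5,"gripper":8.5},
    {"rx":0,"ry":0,"rz":0,"dx":1.5,"dy":1,"dz":0,"gripper":8.5},
  ],
)

```text
t: 16.1
position: [0.4686, -0.1704, 0.1588]
tcp_rot: [3.138, 0.006, 1.57]
force: [0.8, 0.2, -0.4]
grip_width: 0.085
```

```bash
python3 go.py .6495 .0851 .14
```

```text
t 16.1 p [ 0.4686 -0.1704  0.1588] rpy deg [179.8    0.34  89.95] F [ 0.8  0.2 -0.4] grip 0.085
shift cm [25.57 18.07  1.79] turn deg [ 0.2   0.34 -0.05]
```

Emit:
send_rows(
  plan=[
    {"rx":0,"ry":0.3,"rz":0,"dx":3.5,"dy":2.5,"dz":0,"gripper":8.5},
    {"rx":0,"ry":0,"rz":0,"dx":4.8,"dy":3.4,"dz":0,"gripper":8.5},
    {"rx":0,"ry":0,"rz":0,"dx":4.8,"dy":3.4,"dz":0,"gripper":8.5},
    {"rx":0,"ry":0,"rz":0,"dx":4.8,"dy":3.4,"dz":0,"gripper":8.5},
    {"rx":0,"ry":0,"rz":0,"dx":4.2,"dy":3,"dz":0,"gripper":8.5},
    {"rx":0,"ry":0,"rz":0,"dx":2.5,"dy":1.7,"dz":0,"gripper":8.5},
    {"rx":0,"ry":0,"rz":0,"dx":1,"dy":0.6,"dz":0,"gripper":8.5},
    {"rx":0,"ry":0,"rz":0,"dx":0,"dy":0,"dz":0,"gripper":8.5},
  ],
)

```text
t: 17.1
position: [0.6516, 0.102, 0.1502]
tcp_rot: [-3.136, -0.0, 1.573]
force: [-0.6, -1.0, 0.2]
grip_width: 0.0851
```

```bash
python3 go.py .6495 .0851 .0455; python3 - <<'E'
from h import *
c=r.camera("wrist"); save("w8",c)
print(proj(c,[[.6495,.0851,.068]]))
E
```

```text
t 17.1 p [0.6516 0.102  0.1502] rpy deg [-1.7966e+02 -2.0000e-02  9.0110e+01] F [-0.6 -1.   0.2] grip 0.0851
shift cm [-1.7  -0.15 10.47] turn deg [-0.34 -0.02  0.11]
[[326.70726249 230.79124024]]
```

View pics/w8.png

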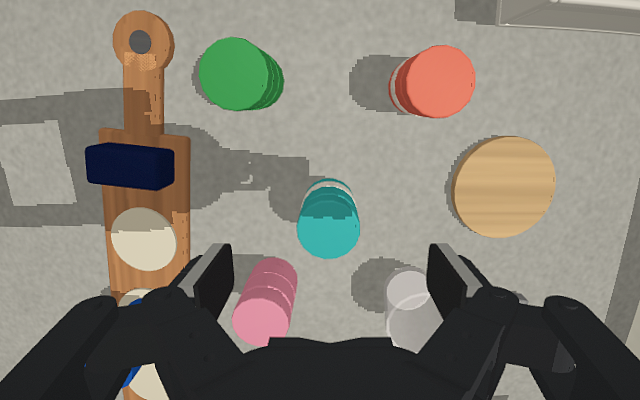

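Emit:
send_rows(
  plan=[
    {"rx":-0.3,"ry":0,"rz":0,"dx":-1.6,"dy":-0.2,"dz":1,"gripper":8.5},
    {"rx":0,"ry":0,"rz":0,"dx":0,"dy":0,"dz":2,"gripper":8.5},
    {"rx":0,"ry":0,"rz":0,"dx":0,"dy":0,"dz":1.8,"gripper":8.5},
    {"rx":0,"ry":0,"rz":0,"dx":0,"dy":0,"dz":0.5,"gripper":8.5},
    {"rx":0,"ry":0,"rz":0,"dx":0,"dy":0,"dz":0,"gripper":8.5},
  ],
)

```text
t: 17.77
position: [0.6463, 0.0805, 0.0916]
tcp_rot: [-3.137, 0.0, 1.567]
force: [-0.4, -0.0, -0.2]
grip_width: 0.085
```

```bash
python3 go.py .6495 .0851 .0455
```

```text
t 17.775 p [0.6463 0.0805 0.0916] rpy deg [-1.7975e+02  2.0000e-02  8.9780e+01] F [-0.4 -0.  -0.2] grip 0.085
shift cm [0.46 0.34 4.61] turn deg [-0.25  0.02 -0.22]
```

Emit:
send_rows(
  plan=[
    {"rx":-0.2,"ry":0,"rz":-0.2,"dx":0.4,"dy":0.3,"dz":1,"gripper":8.5},
    {"rx":0,"ry":0,"rz":0,"dx":0,"dy":0,"dz":1.5,"gripper":8.5},
    {"rx":0,"ry":0,"rz":0,"dx":0,"dy":0,"dz":1.2,"gripper":8.5},
    {"rx":0,"ry":0,"rz":0,"dx":0,"dy":0,"dz":0.6,"gripper":8.5},
    {"rx":0,"ry":0,"rz":0,"dx":0,"dy":0,"dz":0.1,"gripper":8.5},
  ],
)

```text
t: 18.4
position: [0.6502, 0.0854, 0.0451]
tcp_rot: [3.141, 0.0, 1.572]
force: [-0.2, 0.4, -0.1]
grip_width: 0.0849
```

```bash
python3 go.py .6495 .0851 .0455
```

```text
t 18.4 p [0.6502 0.0854 0.0451] rpy deg [1.7997e+02 1.0000e-02 9.0040e+01] F [-0.2  0.4 -0.1] grip 0.0849
shift cm [-0.03 -0.07 -0.04] turn deg [0.03 0.01 0.04]
```

Emit:
send_rows(
  plan=[
    {"rx":0,"ry":0,"rz":0,"dx":0,"dy":0,"dz":0,"gripper":3.5},
    {"rx":0,"ry":0,"rz":0,"dx":0,"dy":0,"dz":0,"gripper":3.5},
    {"rx":0,"ry":0,"rz":0,"dx":0,"dy":0,"dz":0,"gripper":3.5},
    {"rx":0,"ry":0,"rz":0,"dx":0,"dy":0,"dz":0,"gripper":3.5},
    {"rx":0,"ry":0,"rz":0,"dx":0,"dy":0,"dz":0,"gripper":3.5},
    {"rx":0,"ry":0,"rz":0,"dx":0,"dy":0,"dz":0,"gripper":3.5},
  ],
)

```text
t: 19.15
position: [0.6509, 0.0854, 0.0464]
tcp_rot: [3.139, 0.0, 1.571]
force: [0.2, -0.3, -1.3]
grip_width: 0.0428
```

```bash
python3 go.py .4663 -.1057 .18
```

```text
t 19.15 p [0.6509 0.0854 0.0464] rpy deg [1.7984e+02 1.0000e-02 9.0040e+01] F [ 0.2 -0.3 -1.3] grip 0.0428
shift cm [-19.1  -18.44 -13.41] turn deg [0.16 0.01 0.04]
```

Emit:
send_rows(
  plan=[
    {"rx":0,"ry":0,"rz":0,"dx":0,"dy":0,"dz":-1,"gripper":3.5},
    {"rx":0,"ry":0,"rz":0,"dx":0,"dy":0,"dz":-2.5,"gripper":3.5},
    {"rx":0,"ry":0,"rz":0,"dx":0,"dy":0,"dz":-3.5,"gripper":3.5},
    {"rx":0,"ry":0,"rz":0,"dx":0,"dy":0,"dz":-3.5,"gripper":3.5},
    {"rx":0,"ry":0,"rz":0,"dx":-1.5,"dy":-1.5,"dz":-1.5,"gripper":3.5},
    {"rx":0,"ry":0,"rz":0,"dx":-3.5,"dy":-3.5,"dz":-0.2,"gripper":3.5},
    {"rx":0,"ry":0,"rz":0,"dx":-4,"dy":-4,"dz":-0.1,"gripper":3.5},
    {"rx":0,"ry":0,"rz":0,"dx":-4,"dy":-4,"dz":0,"gripper":3.5},
    {"rx":0,"ry":0,"rz":0,"dx":-3.5,"dy":-3.2,"dz":0,"gripper":3.5},
    {"rx":0,"ry":0,"rz":0,"dx":-1.5,"dy":-1.2,"dz":0,"gripper":3.5},
  ],
)

```text
t: 20.4
position: [0.4744, -0.0988, 0.1803]
tcp_rot: [3.129, 0.003, 1.575]
force: [0.4, 0.1, -0.8]
grip_width: 0.0428
```

```bash
python3 go.py .4663 -.1057 .0594
```

```text
t 20.4 p [ 0.4744 -0.0988  0.1803] rpy deg [1.7928e+02 1.6000e-01 9.0260e+01] F [ 0.4  0.1 -0.8] grip 0.0428
shift cm [-0.65 -0.96 12.08] turn deg [0.72 0.16 0.26]
```

Emit:
send_rows(
  plan=[
    {"rx":0.4,"ry":0,"rz":0.2,"dx":-0.2,"dy":-0.5,"dz":1,"gripper":3.5},
    {"rx":0,"ry":0,"rz":0,"dx":0,"dy":0,"dz":2.5,"gripper":3.5},
    {"rx":0,"ry":0,"rz":0,"dx":0,"dy":0,"dz":3,"gripper":3.5},
    {"rx":0,"ry":0,"rz":0,"dx":0,"dy":0,"dz":2,"gripper":3.5},
    {"rx":0,"ry":0,"rz":0,"dx":0,"dy":0,"dz":0.6,"gripper":3.5},
    {"rx":0,"ry":0,"rz":0,"dx":0,"dy":0,"dz":0,"gripper":3.5},
  ],
)

```text
t: 21.15
position: [0.4712, -0.0998, 0.0877]
tcp_rot: [3.133, 0.003, 1.571]
force: [0.3, -0.2, -0.8]
grip_width: 0.043
```

```bash
python3 go.py .4663 -.1057 .0594
```

```text
t 21.15 p [ 0.4712 -0.0998  0.0877] rpy deg [1.7951e+02 1.5000e-01 9.0020e+01] F [ 0.3 -0.2 -0.8] grip 0.043
shift cm [-0.59 -0.51  2.83] turn deg [0.49 0.15 0.02]
```

Emit:
send_rows(
  plan=[
    {"rx":0.4,"ry":0,"rz":0,"dx":-0.5,"dy":-0.4,"dz":0.4,"gripper":3.5},
    {"rx":0,"ry":0,"rz":0,"dx":0,"dy":0,"dz":0.7,"gripper":3.5},
    {"rx":0,"ry":0,"rz":0,"dx":0,"dy":0,"dz":0.4,"gripper":3.5},
    {"rx":0,"ry":0,"rz":0,"dx":0,"dy":0,"dz":0,"gripper":3.5},
  ],
)

```text
t: 21.65
position: [0.4686, -0.1055, 0.074]
tcp_rot: [3.137, 0.004, 1.571]
force: [0.5, 0.3, -1.1]
grip_width: 0.0432
```

```bash
python3 go.py .4663 -.1057 .0594
```

```text
t 21.65 p [ 0.4686 -0.1055  0.074 ] rpy deg [179.71   0.23  90.02] F [ 0.5  0.3 -1.1] grip 0.0432
shift cm [-0.01 -0.24  1.46] turn deg [0.29 0.23 0.02]
```

Emit:
send_rows(
  plan=[
    {"rx":0.2,"ry":0,"rz":0,"dx":0,"dy":-0.2,"dz":0.5,"gripper":3.5},
    {"rx":0,"ry":0,"rz":0,"dx":0,"dy":0,"dz":0.5,"gripper":3.5},
    {"rx":0,"ry":0,"rz":0,"dx":0,"dy":0,"dz":0.3,"gripper":3.5},
    {"rx":0,"ry":0,"rz":0,"dx":0,"dy":0,"dz":0.1,"gripper":3.5},
  ],
)

```text
t: 22.15
position: [0.4667, -0.1056, 0.0592]
tcp_rot: [3.14, 0.004, 1.571]
force: [-0.2, 0.5, -1.7]
grip_width: 0.0432
```

```bash
python3 go.py .4663 -.1057 .0594
```

```text
t 22.15 p [ 0.4667 -0.1056  0.0592] rpy deg [179.9    0.23  90.02] F [-0.2  0.5 -1.7] grip 0.0432
shift cm [-0.01 -0.04 -0.02] turn deg [0.1  0.23 0.02]
```

Emit:
send_rows(
  plan=[
    {"rx":0,"ry":0,"rz":0,"dx":0,"dy":0,"dz":0.1,"gripper":3.5},
    {"rx":0,"ry":0,"rz":0,"dx":0,"dy":0,"dz":0.1,"gripper":3.5},
  ],
)

```text
t: 22.4
position: [0.4669, -0.1058, 0.059]
tcp_rot: [3.141, 0.004, 1.572]
force: [-4.7, 1.3, 8.5]
grip_width: 0.0432
```

Emit:
send_rows(
  plan=[
    {"rx":0,"ry":0,"rz":0,"dx":0,"dy":0,"dz":0,"gripper":5},
    {"rx":0,"ry":0,"rz":0,"dx":0,"dy":0,"dz":0,"gripper":7},
    {"rx":0,"ry":0,"rz":0,"dx":0,"dy":0,"dz":0,"gripper":8.5},
    {"rx":0,"ry":0,"rz":0,"dx":0,"dy":0,"dz":0,"gripper":8.5},
    {"rx":0,"ry":0,"rz":0,"dx":0,"dy":0,"dz":-1,"gripper":8.5},
    {"rx":0,"ry":0,"rz":0,"dx":0,"dy":0,"dz":-3,"gripper":8.5},
    {"rx":0,"ry":0,"rz":0,"dx":0,"dy":0,"dz":-3,"gripper":8.5},
    {"rx":0,"ry":0,"rz":0,"dx":0,"dy":0,"dz":-3,"gripper":8.5},
    {"rx":0,"ry":0,"rz":0,"dx":2,"dy":0.7,"dz":-0.5,"gripper":8.5},
  ],
)

```text
t: 23.52
position: [0.4742, -0.0858, 0.1696]
tcp_rot: [3.139, 0.004, 1.57]
force: [-0.0, 0.2, -0.8]
grip_width: 0.0847
```

```bash
python3 go.py .6012 .2715 .15
```

```text
t 23.525 p [ 0.4742 -0.0858  0.1696] rpy deg [179.87   0.25  89.93] F [-0.   0.2 -0.8] grip 0.0847
shift cm [35.75 12.65  1.83] turn deg [ 0.13  0.25 -0.07]
```

Emit:
send_rows(
  plan=[
    {"rx":0,"ry":0,"rz":0,"dx":3.5,"dy":1.2,"dz":0,"gripper":8.5},
    {"rx":0,"ry":0,"rz":0,"dx":5,"dy":1.8,"dz":0,"gripper":8.5},
    {"rx":0,"ry":0,"rz":0,"dx":5,"dy":1.8,"dz":0,"gripper":8.5},
    {"rx":0,"ry":0,"rz":0,"dx":5,"dy":1.8,"dz":0,"gripper":8.5},
    {"rx":0,"ry":0,"rz":0,"dx":5,"dy":1.8,"dz":0,"gripper":8.5},
    {"rx":0,"ry":0,"rz":0,"dx":5,"dy":1.8,"dz":0,"gripper":8.5},
    {"rx":0,"ry":0,"rz":0,"dx":4,"dy":1.4,"dz":0,"gripper":8.5},
    {"rx":0,"ry":0,"rz":0,"dx":2,"dy":0.6,"dz":0,"gripper":8.5},
    {"rx":0,"ry":0,"rz":0,"dx":0.3,"dy":0,"dz":0,"gripper":8.5},
    {"rx":0,"ry":0,"rz":0,"dx":0,"dy":0,"dz":0,"gripper":8.5},
  ],
)

```text
t: 24.78
position: [0.6029, 0.2723, 0.1781]
tcp_rot: [3.127, 0.006, 1.568]
force: [0.2, -0.9, -0.1]
grip_width: 0.085
```

```bash
python3 go.py .6012 .2715 .0455; python3 - <<'E'
from h import *
c=r.camera("wrist"); save("w9",c)
print(proj(c,[[.6012,.2715,.068]]))
E
```

```text
t 24.775 p [0.6029 0.2723 0.1781] rpy deg [179.16   0.36  89.83] F [ 0.2 -0.9 -0.1] grip 0.085
shift cm [-0.   -0.37 13.26] turn deg [ 0.84  0.37 -0.16]
[[324.61608317 195.75483269]]
```

View pics/w9.png

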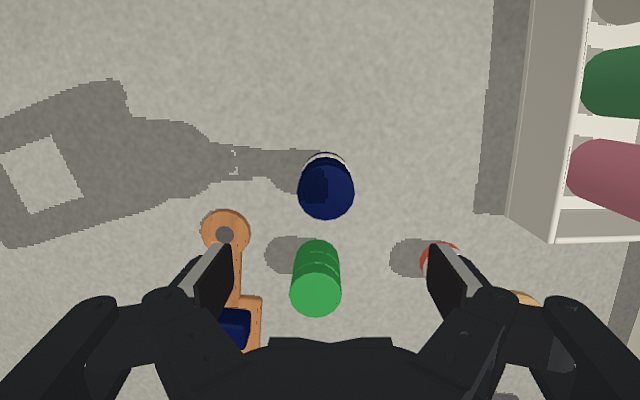

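Emit:
send_rows(
  plan=[
    {"rx":0.7,"ry":0.3,"rz":0,"dx":0.1,"dy":-0.3,"dz":1,"gripper":8.5},
    {"rx":0,"ry":0,"rz":0,"dx":0,"dy":0,"dz":2.5,"gripper":8.5},
    {"rx":0,"ry":0,"rz":0,"dx":0,"dy":0,"dz":3,"gripper":8.5},
    {"rx":0,"ry":0,"rz":0,"dx":0,"dy":0,"dz":1.5,"gripper":8.5},
    {"rx":0,"ry":0,"rz":0,"dx":0,"dy":0,"dz":0.4,"gripper":8.5},
    {"rx":0,"ry":0,"rz":0,"dx":0,"dy":0,"dz":0,"gripper":8.5},
  ],
)

```text
t: 25.58
position: [0.5994, 0.2679, 0.0914]
tcp_rot: [3.141, 0.001, 1.561]
force: [-0.1, 0.6, 0.2]
grip_width: 0.0848
```

```bash
python3 go.py .6012 .2715 .0455; python3 - <<'E'
from h import *
c=r.camera("wrist"); save("w10",c)
print(proj(c,[[.6012,.2715,.068]]))
E
```

```text
t 25.575 p [0.5994 0.2679 0.0914] rpy deg [1.7998e+02 5.0000e-02 8.9450e+01] F [-0.1  0.6  0.2] grip 0.0848
shift cm [0.37 0.17 4.59] turn deg [ 0.02  0.05 -0.55]
[[332.28077061 236.6647626 ]]
```

View pics/w10.png

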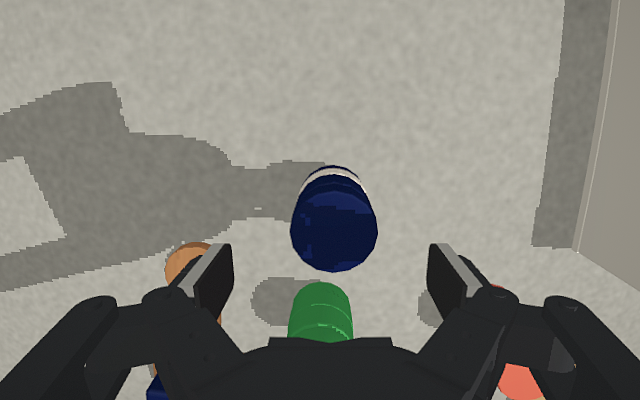

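Emit:
send_rows(
  plan=[
    {"rx":0,"ry":0,"rz":-0.5,"dx":0.5,"dy":0.2,"dz":1,"gripper":8.5},
    {"rx":0,"ry":0,"rz":0,"dx":0,"dy":0,"dz":1.5,"gripper":8.5},
    {"rx":0,"ry":0,"rz":0,"dx":0,"dy":0,"dz":1.2,"gripper":8.5},
    {"rx":0,"ry":0,"rz":0,"dx":0,"dy":0,"dz":0.6,"gripper":8.5},
    {"rx":0,"ry":0,"rz":0,"dx":0,"dy":0,"dz":0.1,"gripper":8.5},
  ],
)

```text
t: 26.25
position: [0.6029, 0.274, 0.0463]
tcp_rot: [3.138, -0.0, 1.571]
force: [0.4, -0.5, 0.1]
grip_width: 0.0854
```

```bash
python3 go.py .6012 .273 .0455
```

```text
t 26.25 p [0.6029 0.274  0.0463] rpy deg [ 1.798e+02 -2.000e-02  9.002e+01] F [ 0.4 -0.5  0.1] grip 0.0854
shift cm [-0.1  -0.17  0.08] turn deg [ 0.2  -0.02  0.02]
```

Emit:
send_rows(
  plan=[
    {"rx":0,"ry":0,"rz":0,"dx":-0.1,"dy":-0.1,"dz":0,"gripper":3.5},
    {"rx":0,"ry":0,"rz":0,"dx":0,"dy":0,"dz":0,"gripper":3.5},
    {"rx":0,"ry":0,"rz":0,"dx":0,"dy":0,"dz":0,"gripper":3.5},
    {"rx":0,"ry":0,"rz":0,"dx":0,"dy":0,"dz":0,"gripper":3.5},
    {"rx":0,"ry":0,"rz":0,"dx":0,"dy":0,"dz":0,"gripper":3.5},
    {"rx":0,"ry":0,"rz":0,"dx":0,"dy":0,"dz":0,"gripper":3.5},
  ],
)

```text
t: 27.0
position: [0.6023, 0.273, 0.0472]
tcp_rot: [3.137, -0.001, 1.571]
force: [-0.3, -0.2, -1.2]
grip_width: 0.0432
```

```bash
python3 go.py .4849 .053 .18
```

```text
t 27.0 p [0.6023 0.273  0.0472] rpy deg [ 1.7972e+02 -5.0000e-02  9.0020e+01] F [-0.3 -0.2 -1.2] grip 0.0432
shift cm [-21.99 -11.68 -13.36] turn deg [ 0.28 -0.05  0.02]
```

Emit:
send_rows(
  plan=[
    {"rx":0,"ry":0,"rz":0,"dx":0,"dy":0,"dz":-1,"gripper":3.5},
    {"rx":0,"ry":0,"rz":0,"dx":0,"dy":0,"dz":-2.5,"gripper":3.5},
    {"rx":0,"ry":0,"rz":0,"dx":0,"dy":0,"dz":-3.5,"gripper":3.5},
    {"rx":0,"ry":0,"rz":0,"dx":0,"dy":0,"dz":-3.5,"gripper":3.5},
    {"rx":0,"ry":0,"rz":0,"dx":-2,"dy":-1,"dz":-1.5,"gripper":3.5},
    {"rx":0,"ry":0,"rz":0,"dx":-4.2,"dy":-2.2,"dz":-0.2,"gripper":3.5},
    {"rx":0,"ry":0,"rz":0,"dx":-4.5,"dy":-2.4,"dz":-0.1,"gripper":3.5},
    {"rx":0,"ry":0,"rz":0,"dx":-4.5,"dy":-2.4,"dz":0,"gripper":3.5},
    {"rx":0,"ry":0,"rz":0,"dx":-3.7,"dy":-2,"dz":0,"gripper":3.5},
    {"rx":0,"ry":0,"rz":0,"dx":-1.5,"dy":-0.8,"dz":0,"gripper":3.5},
  ],
)

```text
t: 28.25
position: [0.493, 0.0648, 0.1808]
tcp_rot: [3.127, -0.002, 1.574]
force: [0.4, 0.7, -0.4]
grip_width: 0.0431
```

```bash
python3 go.py .4849 .053 .0602
```

```text
t 28.25 p [0.493  0.0648 0.1808] rpy deg [ 1.7915e+02 -9.0000e-02  9.0210e+01] F [ 0.4  0.7 -0.4] grip 0.0431
shift cm [-1.19 -0.99 12.05] turn deg [ 0.85 -0.09  0.21]
```

Emit:
send_rows(
  plan=[
    {"rx":0.5,"ry":0,"rz":0.2,"dx":-1,"dy":-0.8,"dz":1,"gripper":3.5},
    {"rx":0,"ry":0,"rz":0,"dx":0,"dy":0,"dz":2.5,"gripper":3.5},
    {"rx":0,"ry":0,"rz":0,"dx":0,"dy":0,"dz":3,"gripper":3.5},
    {"rx":0,"ry":0,"rz":0,"dx":0,"dy":0,"dz":2,"gripper":3.5},
    {"rx":0,"ry":0,"rz":0,"dx":0,"dy":0,"dz":0.6,"gripper":3.5},
    {"rx":0,"ry":0,"rz":0,"dx":0,"dy":0,"dz":0,"gripper":3.5},
  ],
)

```text
t: 29.0
position: [0.4867, 0.0561, 0.0871]
tcp_rot: [3.134, -0.003, 1.572]
force: [-0.9, -0.5, -0.2]
grip_width: 0.0428
```

```bash
python3 go.py .4849 .053 .0602
```

```text
t 29.0 p [0.4867 0.0561 0.0871] rpy deg [179.58  -0.19  90.05] F [-0.9 -0.5 -0.2] grip 0.0428
shift cm [-0.32 -0.2   2.69] turn deg [ 0.42 -0.19  0.05]
```

Emit:
send_rows(
  plan=[
    {"rx":0.4,"ry":-0.1,"rz":0,"dx":-0.3,"dy":-0.2,"dz":0.4,"gripper":3.5},
    {"rx":0,"ry":0,"rz":0,"dx":0,"dy":0,"dz":0.7,"gripper":3.5},
    {"rx":0,"ry":0,"rz":0,"dx":0,"dy":0,"dz":0.4,"gripper":3.5},
    {"rx":0,"ry":0,"rz":0,"dx":0,"dy":0,"dz":0,"gripper":3.5},
  ],
)

```text
t: 29.5
position: [0.4864, 0.0532, 0.0734]
tcp_rot: [3.138, -0.002, 1.572]
force: [-0.1, 0.3, -0.2]
grip_width: 0.0427
```

```bash
python3 go.py .4849 .053 .0602
```

```text
t 29.5 p [0.4864 0.0532 0.0734] rpy deg [ 1.7977e+02 -9.0000e-02  9.0080e+01] F [-0.1  0.3 -0.2] grip 0.0427
shift cm [-0.02 -0.16  1.32] turn deg [ 0.23 -0.09  0.08]
```

Emit:
send_rows(
  plan=[
    {"rx":0.2,"ry":0,"rz":0,"dx":0,"dy":-0.1,"dz":0.5,"gripper":3.5},
    {"rx":0,"ry":0,"rz":0,"dx":0,"dy":0,"dz":0.5,"gripper":3.5},
    {"rx":0,"ry":0,"rz":0,"dx":0,"dy":0,"dz":0.2,"gripper":3.5},
    {"rx":0,"ry":0,"rz":0,"dx":0,"dy":0,"dz":0.1,"gripper":3.5},
  ],
)

```text
t: 30.0
position: [0.4856, 0.0532, 0.0599]
tcp_rot: [3.141, -0.002, 1.572]
force: [-3.0, -0.3, 7.3]
grip_width: 0.0433
```

```bash
python3 go.py .4849 .053 .0602
```

```text
t 30.0 p [0.4856 0.0532 0.0599] rpy deg [ 1.7997e+02 -9.0000e-02  9.0070e+01] F [-3.  -0.3  7.3] grip 0.0433
shift cm [-0.02 -0.07 -0.03] turn deg [ 0.03 -0.09  0.07]
```

Contact at 7 N. I'll release, rise, and move aside so the cameras can see the row.

Emit:
send_rows(
  plan=[
    {"rx":0,"ry":0,"rz":0,"dx":0,"dy":0,"dz":0,"gripper":5},
    {"rx":0,"ry":0,"rz":0,"dx":0,"dy":0,"dz":0,"gripper":7},
    {"rx":0,"ry":0,"rz":0,"dx":0,"dy":0,"dz":0,"gripper":8.5},
    {"rx":0,"ry":0,"rz":0,"dx":0,"dy":0,"dz":0,"gripper":8.5},
    {"rx":0,"ry":0,"rz":0,"dx":0,"dy":0,"dz":-1,"gripper":8.5},
    {"rx":0,"ry":0,"rz":0,"dx":0,"dy":0,"dz":-3,"gripper":8.5},
    {"rx":0,"ry":0,"rz":0,"dx":0,"dy":0,"dz":-4,"gripper":8.5},
    {"rx":0,"ry":0,"rz":0,"dx":0,"dy":0,"dz":-4,"gripper":8.5},
    {"rx":0,"ry":0,"rz":0,"dx":3,"dy":0,"dz":-2,"gripper":8.5},
  ],
)

```text
t: 31.12
position: [0.4851, 0.0823, 0.2058]
tcp_rot: [3.142, -0.002, 1.569]
force: [0.5, -0.4, -0.4]
grip_width: 0.0847
```

Emit:
send_rows(
  plan=[
    {"rx":0,"ry":0,"rz":0,"dx":4.5,"dy":0,"dz":-0.5,"gripper":8.5},
    {"rx":0,"ry":0,"rz":0,"dx":5,"dy":0,"dz":-0.5,"gripper":8.5},
    {"rx":0,"ry":0,"rz":0,"dx":5,"dy":0,"dz":0,"gripper":8.5},
    {"rx":0,"ry":0,"rz":0,"dx":5,"dy":0,"dz":0,"gripper":8.5},
    {"rx":0,"ry":0,"rz":0,"dx":4,"dy":0,"dz":0,"gripper":8.5},
    {"rx":0,"ry":0,"rz":0,"dx":2,"dy":0,"dz":0,"gripper":8.5},
    {"rx":0,"ry":0,"rz":0,"dx":0,"dy":0,"dz":0,"gripper":8.5},
    {"rx":0,"ry":0,"rz":0,"dx":0,"dy":0,"dz":0,"gripper":8.5},
  ],
)

```text
t: 32.12
position: [0.4877, 0.3456, 0.2272]
tcp_rot: [3.127, -0.004, 1.569]
force: [1.1, -0.5, -0.4]
grip_width: 0.0854
```

```bash
python3 - <<'E'
from h import *
import pickle
C={n:r.camera(n) for n in("top","side")}; pickle.dump(C,open("c1.pkl","wb"))
for n in C: save(n+"F",C[n])
s=r.sense(); print(s["t"],s["position"],s["force"])
P=[[.4572,-.185,.081],[.4663,-.1057,.081],[.4756,-.0263,.081],[.4849,.053,.081]]
for n in C: print(n,proj(C[n],P).round(1).tolist())
E
```

```text
32.225 [0.48782302 0.34535221 0.22719404] [ 0.13036291 -0.0552985   0.88516976]
top [[379.5, 238.9], [340.9, 233.5], [302.3, 227.9], [263.7, 222.4]]
side [[301.4, 266.7], [292.2, 233.9], [284.3, 205.1], [277.4, 179.9]]
```

View pics/topF.png

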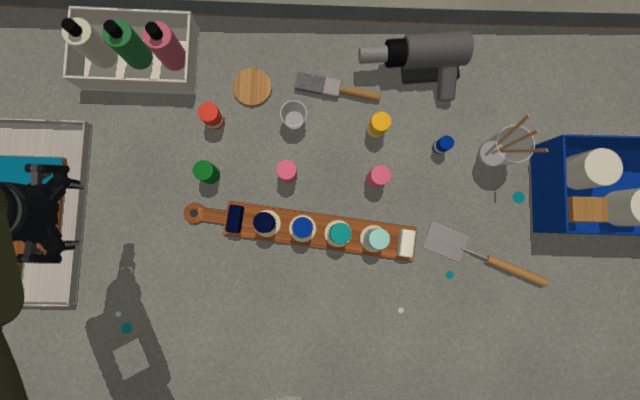

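View pics/sideF.png

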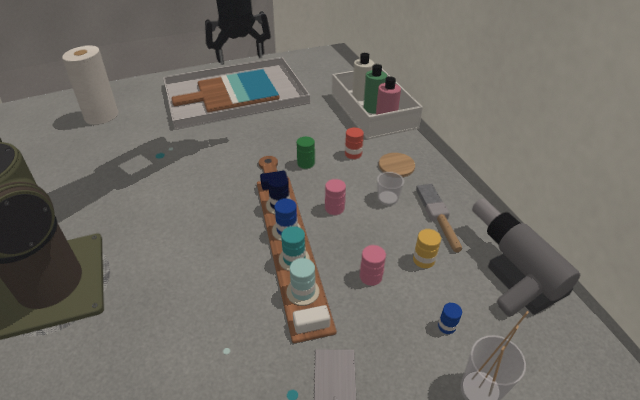

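```bash
python3 - <<'E'
from h import *
import pickle
C=pickle.load(open("c1.pkl","rb"))
pads={"top":[(.4573,-.1842),(.4665,-.1047),(.4757,-.0252),(.485,.0542)],"side":[(.4571,-.1859),(.4661,-.1066),(.4755,-.0274),(.4848,.0518)]}
S={"top":[(379,239),(341,233),(302,228),(264,222)],"side":[(302,267),(292,234),(285,206),(278,182)]}
for n in C:
    im=C[n]["pixels"].astype(int)
    for (x,y),p,j in zip(S[n],pads[n],("pale","turq","blue","navy")):
        c0=np.median(im[y-1:y+2,x-1:x+2].reshape(-1,3),0)
        m=(np.abs(im-c0).max(2)<max(7,.11*c0.max())).astype(np.uint8)
        k,l=cv2.connectedComponents(m); mm=(l==l[y,x]).astype(np.uint8)
        c=max(cv2.findContours(mm,0,1)[0],key=cv2.contourArea)
        e=cv2.fitEllipse(cv2.convexHull(c)); w=onz(C[n],e[0],.081)[:2]
        print(n,j,np.round(e[0],1),np.round(e[1],1),w.round(4),"err mm",((w-p)*1000).round(1))
E
```

```text
top pale [378.8 238.3] [19.4 20.3] [ 0.4583 -0.1836] err mm [1.  0.6]
top turq [340.3 233. ] [19.5 19.9] [ 0.4672 -0.1043] err mm [0.7 0.4]
top blue [302.  227.2] [18.6 19.4] [ 0.477  -0.0257] err mm [ 1.3 -0.5]
top navy [263.1 222. ] [18.7 19. ] [0.4858 0.0542] err mm [0.8 0. ]
side pale [302.  267.1] [18.5 24. ] [ 0.458  -0.1861] err mm [ 0.9 -0.2]
side turq [292.5 234.3] [15.8 22.1] [ 0.4665 -0.1069] err mm [ 0.4 -0.3]
side blue [285.1 205.6] [13.5 20.4] [ 0.4768 -0.0282] err mm [ 1.3 -0.8]
side navy [275.  178.1] [15.9 28.1] [0.4819 0.0604] err mm [-2.9  8.6]
```

```bash
python3 - <<'E'
from h import *
print(abs(r.sense()["joint_velocities"]).max()); print(r.sign_off())
E
```

```text
0.0029024816691079164
the job is handed in; nothing more can be done
None
```

I put the four jars on the pads in order of shade, starting from the white block: pale, turquoise, mid blue, navy. I handed the job in at about 32 s; signing off reports no verdict.

**Final checks:**
- **Position:** in the top view all four lids are within 1.5 mm of their pad centres. The side view agrees for pale, turquoise and blue.
- **Disagreement:** the side view put the navy jar about 9 mm off. Its colour mask had merged with the navy end block there, with the fitted ellipse too wide (28 px). I trusted the top view (0.8 mm) and the release position (about 0.7 mm) instead.
- **Upright and clear:** the jars looked upright in both views. The gripper was clear and the arm at rest. Highest force read while setting jars down was about 11 N.
- **Look-alikes:** I left the green jar, the pink jars and the small blue jar alone.

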